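Make up two rock teaching kits

TASK

Make up the two rock kits. The long three-place tray gets the slim core lying along its ribs, the nearly square stone block in the middle of the centre place, and the bottle upright in the middle of the end place; the short two-place tray gets the thick core lying along its ribs and the long stone bar in the middle of the plain place, lying on its base in line with the ribs. Centre each core along its ribs, set everything down without dropping it or letting the cores roll away, never tip the bottle over, and let go of everything at the end.

Things in the scene. Friction and masses are not known exactly. Their poses are not given: they have to be found in the camera images.
- thick_core_center (a point): Thick drill core: grey stone cylinder, 36 mm diameter, 100 mm long, lying on its side, about 0.27 kg. The point is its centre, 18 mm above the table at the start; x runs along the core; y and z turn as it rolls. Lying on two ribs, its centre is 29.4 mm above the table.
- slim_core_center (a point): Slim drill core: grey stone cylinder, 24 mm diameter, 100 mm long, lying on its side, about 0.12 kg. The point is its centre, 12 mm above the table at the start; x runs along the core; y and z turn as it rolls. Lying on two ribs, its centre is 22.7 mm above the table.
- stone_bar_center (a point): Long sawn bar of pale stone, 100 x 34 x 40 mm (along its x, y, z), about 0.34 kg, lying on its 100 x 34 base. The point is its centre, 20 mm above its base.
- stone_block_center (a point): Short, nearly square sawn block of pale stone, 56 x 46 x 40 mm (along its x, y, z), about 0.27 kg. The point is its centre, 20 mm above its base.
- bottle_center (a point): Small round bottle of brown glass with a black cap and a blank paper label, 34 mm diameter, 72 mm high with its cap, standing, about 0.07 kg. The point is on its axis 36 mm above its base (on the full-width body); z is up its axis. Body full width to about 40 mm above its base.
- long_tray: Fixed wooden tray of three places along its y, 272 mm in y, 142 mm in x. Origin: mid underside, on the table; x away from the robot, y to its left. Floor top 5 mm, wall and divider tops 10 mm above the table. Ribbed bed at the -y end, centre y = -86 mm, 88 mm wide: two ribs along x, 16 mm apart, tops 13 mm up; a core lies in the groove between them. Plain centre place: middle y = +6, 84 wide. Plain end place: middle y = +92, 76 wide. All centred at x = 0.
- short_tray: Fixed wooden tray of two places along its y, 194 mm in y, 142 mm in x. Origin: mid underside, on the table; x away from the robot, y to its left. Floor top 5 mm, wall and divider tops 10 mm above the table. Ribbed bed at the -y end, centre y = -47 mm, 88 mm wide: two ribs along x, 16 mm apart, tops 13 mm up; a core lies in the groove between them. Plain place: middle y = +47 mm, 88 wide. Both centred at x = 0.
Things that resemble listed ones, but are neither listed nor needed, are in the scene too. Leave any yellow look-alike of the part that bears stone_block_center alone.

How it is judged:
By the outcome, as a careful person would: the job done as asked, in the order asked, and still so for the second after the job is handed in, with the robot touching nothing.
It also fails if it takes over 128 s, if anything falls off the work surface, if the arm or the gripper's body presses on something with over 40 N, if the wrist force passes 120 N, or if a joint passes its speed limit or range.

ROBOT

A 7-joint arm with a two-finger parallel gripper is mounted at the origin on the work surface. World frame = base frame: x ahead of the robot, y to its left, z up, the work surface at z = 0. Lengths are in m, angles in rad, forces in N, time in s.
With the tool pointing down it reaches from about 0.4 to 0.875 m from the base axis. Payload 19.3 kg.
Tool frame: the origin (TCP) lies midway between the tips of the shut fingers; the grasp point (between the pads) lies 19 mm behind it (bot.pinch_z is the distance from the TCP to the grasp point, in m); z points along the fingers, y is the direction in which the jaws open and shut (so a half turn about z gives the same grasp; the last joint's range is limited). The gripper opens to 85 mm and grips with 20 to 120 N. Pads are 22 mm wide; open, the fingers measure 114 mm over their backs; the gripper's body (76 mm by 85 mm) begins 54 mm behind the grasp point. The pads swing forward as they close: fully open they stand 13 mm farther back than shut.
Start: joints at [1.039, 0.521, -0.036, 1.599, 0.021, 1.021, -0.113], TCP at [0.278, -0.56, 0.231] pointing down, gripper open.
Joint ranges: [-2.91, 2.91], [-0.3, 2.13], [-1.5, 1.42], [0.17, 2.43], [-1.26, 4.41], [0.16, 1.93], [-2.52, 2.52]. Speed limits (rad/s): [1.89, 1.89, 2.39, 2.39, 3.01, 3.01, 3.01].

INTERFACE

Orientations are given as [roll, pitch, yaw] about the fixed x, y, z axes, in that order (R = Rz(yaw) Ry(pitch) Rx(roll)).
In Python, from workcell import bot gives the robot as it stands. The module is installed in compiled form; this text tells all that it offers.
- The arm moves only by the tool move_arm, never from a script. Its argument "moves" is text: rows parted by semicolons, each of 4 numbers parted by spaces: the shift along the tool's x, y, z in mm, then the turn about the tool's z in rad. In form: dx dy dz yaw; .... A call has exactly 10 rows; each row is the pose to reach, as a shift and turn from the pose commanded when the call began, along the tool's axes at that moment; what a row does not reach only later rows make up. A row lasts 1/12 s, in which the tool goes at most 41.7 mm and 7.16 degrees, less where a joint would pass 70% of its speed; a pose out of reach is approached as far as the arm can. A call with a gripper value outside its range is refused whole. "grip" is the opening, from 0 (shut) to 1 (fully open), set as the call begins (left out, the last holds). The fingers move at their own pace and stop on an object; "grip_force" is the grip in N (left out, the last holds). Time passes only in rows, so rows that repeat a pose let the fingers close, or fill a call up. It gives the time, the measured TCP pose, the force and the opening at its end, in the units of the state.
- bot.observe(): the state, without advancing time (a new reading comes with each control period).
- bot.grab_frame(name): name is "scene" or "side" or "wrist"; returns a dict with "frame" (384x512x3 uint8, red, green, blue), "z_map" (384x512 float32, m along the optical axis (not along the pixel's ray), 0 where there is no reading), "K" (3x3 intrinsics, pixels), "dist" ([k1, k2, p1, p2, k3] as OpenCV has them; the pictures are not rectified), "eye" and "attitude" of the camera in the world. Camera axes: x right, y up, looking along -z (the intrinsics and any distortion apply to the point x, -y, -z); pixel columns grow to the right and rows downward; lengths in m; the calibration is good to about 2 mm. A picture is of the moment at which its call begins.
- bot.job_done(): hands the job in, once; it reports no verdict.
Trained networks look in a picture, given as the dict that the camera call returned (one of the last four; its "shot" number tells which), for a name from the list of things; names that differ only in an ending like _2 or _b are one class to them, and where a whole thing is asked for, a point or a joint stands for the part that bears it (a point fixed in the world has none). Each returns a list of dicts, best first, with "conf" (0 to 1); they miss things now and then, are a little off and sometimes report something else, mostly with a low value. They report only what shows in the picture. A call takes as long as a camera call. They do not tell look-alikes from the thing itself.
- bot.search_frame(picture, label): "at" ([column, row] in pixels, amid what is visible of it).
- bot.pinpoint(picture, label): "at" ([column, row] in pixels: a listed point, or the origin of a listed thing).
The state is a dict: "clock": time; "qpos": joint angles; "qd": joint speeds; "joint_efforts": joint torques, N m; "position": TCP position; "tool_rot": TCP orientation; "force": force on the tool from outside, world axes, zero at the start; "moment": the same for the moment, N m; "grip_width": finger opening in m.
Only numpy, scipy, OpenCV 4.12 (cv2) and the standard library are available. Lean on these libraries where they do the work, as an engineer would, in place of code of your own. Each camera call takes 0.05 s, during which the arm holds its last target. There are 200 camera calls.

## Working session

There is one attempt and no reset: what is moved stays moved. The work goes in short steps, Python scripts to look and compute and a tool call to move; the robot and the scene stay as the last step left them, time stands still between calls to the robot, and variables do not carry over. Pictures are saved under pics/ and viewed, about 12 in all and at most 16, crops included, and the job is handed in when it is done.

Besides the shell and the picture viewer there is one more tool, called after ">>>" by a JSON object that holds its "method" and its "body". move_arm: Moves the arm, as the interface text tells. Its arguments: {"type":"object","properties":{"moves":{"type":"string"},"grip":{"type":"number"},"grip_force":{"type":"number"}},"required":["moves"]}

```bash
mkdir -p pics
cat > h.py <<'E'
import numpy as np, cv2, json
from workcell import bot
from scipy.spatial.transform import Rotation as R
def rot(a):
    a=np.array(a,float)
    return a if a.shape==(3,3) else (R.from_quat(a).as_matrix() if a.size==4 else R.from_euler('xyz',a).as_matrix())
def rays(p,uv):
    n=cv2.undistortPoints(np.array(uv,float).reshape(-1,1,2),np.array(p['K']),np.array(p['dist'])).reshape(-1,2)
    d=np.c_[n[:,0],-n[:,1],-np.ones(len(n))]
    return d@rot(p['attitude']).T
def at_z(p,uv,z):
    d=rays(p,uv);e=np.array(p['eye'])
    return e+d*((z-e[2])/d[:,2])[:,None]
def cloud(p):
    z=p['z_map'];h,w=z.shape;u,v=np.meshgrid(np.arange(w),np.arange(h))
    d=rays(p,np.c_[u.ravel(),v.ravel()])
    P=np.array(p['eye'])+d*z.ravel()[:,None]
    P[z.ravel()==0]=np.nan
    return P.reshape(h,w,3)
def save(p,n,s=1,crop=None):
    f=p['frame'][:,:,::-1]
    if crop: a,b,c,d=crop;f=f[b:d,a:c]
    cv2.imwrite('pics/'+n,cv2.resize(f,None,fx=s,fy=s,interpolation=cv2.INTER_CUBIC))
E
python3 - <<'E'
from h import *
s=bot.observe();print({k:np.round(v,3).tolist() for k,v in s.items()})
print(bot.pinch_z)
names='thick_core_center slim_core_center stone_bar_center stone_block_center bottle_center long_tray short_tray'.split()
for c in ['scene','side']:
    p=bot.grab_frame(c);save(p,c+'0.png',1.5);print(c,p['eye'],p['attitude'],p['K'][0][0])
    for n in names:
        for r in bot.pinpoint(p,n)[:4]:
            u,v=r['at'];print(n,np.round(r['at'],1),round(r['conf'],2),np.round(at_z(p,[r['at']],{'th':.018,'sl':.012,'bo':.036}.get(n[:2],.02 if n[:2]=='st' else 0))[0],3))
E
```

```text
{'clock': 0.0, 'qpos': [1.039, 0.522, -0.036, 1.6, 0.021, 1.021, -0.113], 'qd': [-0.001, -0.0, 0.0, 0.001, 0.001, 0.0, 0.001], 'joint_efforts': [0.0, -92.711, 1.98, -36.993, 0.018, 0.008, -0.0], 'position': [0.278, -0.559, 0.231], 'tool_rot': [-3.141, 0.0, 0.462], 'force': [1.532, 0.0, 0.419], 'moment': [-0.021, -0.019, -0.017], 'grip_width': 0.085}
0.0187
scene [0.87194648 0.53495596 1.01524464] [0.61782034 0.01563951 2.54650859] 491.7034715949205
thick_core_center [323.  252.8] 0.79 [0.455 0.165 0.018]
slim_core_center [289.4 198.3] 0.68 [ 0.425 -0.004  0.012]
stone_bar_center [266.  296.6] 0.7 [0.623 0.179 0.02 ]
stone_bar_center [239.5 159.2] 0.57 [ 0.462 -0.174  0.02 ]
stone_block_center [248.9 113.2] 0.71 [ 0.35  -0.299  0.02 ]
stone_block_center [208.1  93.1] 0.68 [ 0.402 -0.434  0.02 ]
stone_block_center [211.3 122.2] 0.66 [ 0.454 -0.33   0.02 ]
bottle_center [380.1 304.9] 0.6 [0.441 0.334 0.036]
long_tray [266.  297.3] 0.97 [0.619 0.173 0.   ]
long_tray [384.  304.1] 0.27 [0.417 0.33  0.   ]
short_tray [187.1 192.4] 0.79 [ 0.622 -0.173  0.   ]
side [-0.00922426  0.73141844  0.93104115] [ 0.81027607  0.01740876 -2.58682509] 424.96649552641856
thick_core_center [224.3 237.9] 0.96 [0.458 0.159 0.018]
slim_core_center [263.5 205.7] 0.64 [ 0.43  -0.004  0.012]
stone_bar_center [280.5 168.1] 0.7 [ 0.464 -0.167  0.02 ]
stone_block_center [330.7 157. ] 0.83 [ 0.348 -0.3    0.02 ]
stone_block_center [333.6 130. ] 0.81 [ 0.4   -0.441  0.02 ]
stone_block_center [306.2 140.9] 0.58 [ 0.456 -0.335  0.02 ]
bottle_center [188.8 287.6] 0.58 [0.435 0.345 0.036]
bottle_center [304.6 141.5] 0.32 [ 0.451 -0.31   0.036]
long_tray [177.  222.3] 0.82 [0.618 0.172 0.   ]
short_tray [238.1 159.3] 0.89 [ 0.618 -0.153  0.   ]
```

View pics/scene0.png

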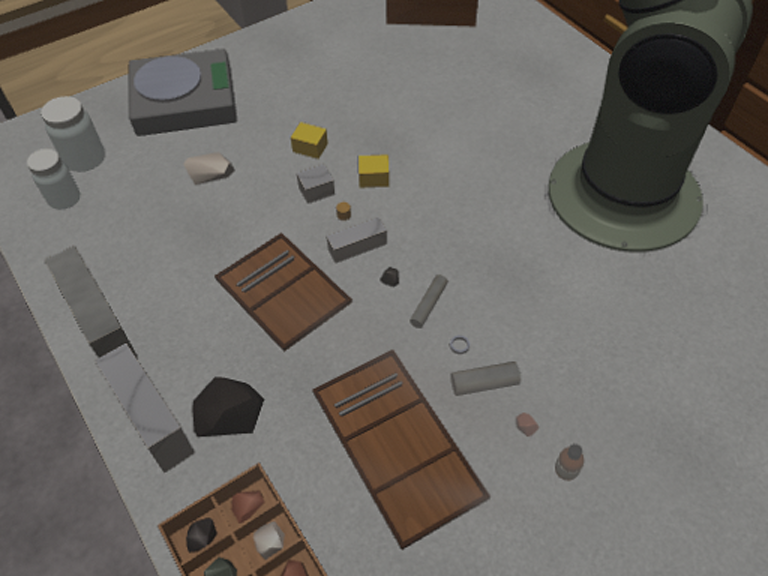

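View pics/side0.png

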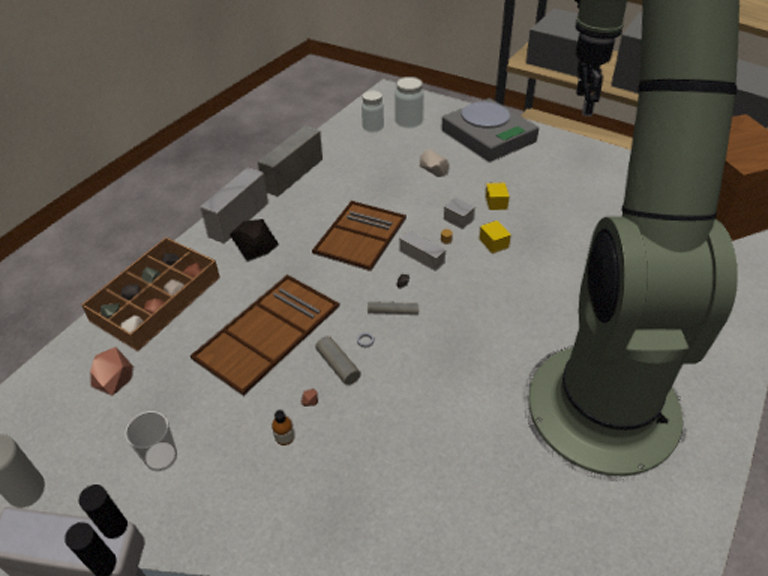

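The scene picture (512×384 px) shows a grey block at (211,122), with yellow look-alikes at (208,93) and (249,113) to leave alone. The bar is at (239,159), the slim core at (289,198), the thick core at (323,253) and the bottle at (380,305). The trays are at (266,297) and (187,192). Next I fit poses from depth and colour.

```bash
cat > fit.py <<'E'
from h import *
E0={'thick':(.457,.162,.018),'slim':(.428,-.004,.012),'bar':(.463,-.170,.04),'block':(.455,-.333,.04),'bottle':(.438,.34,.04)}
def rect(P): 
    (c,(w,h),a)=cv2.minAreaRect((P*1000).astype(np.float32)); 
    if w<h: w,h,a=h,w,a+90
    return np.round(c,1),round(w,1),round(h,1),round((a+90)%180-90,1)
def fit(p,names=E0):
    C=cloud(p)
    for n in names:
        x,y,z=E0[n];d=np.hypot(C[...,0]-x,C[...,1]-y)
        m=(d<.065)&(C[...,2]>.006)
        q=C[m]; 
        if len(q)<20: print(n,'few');continue
        top=q[:,2]>np.percentile(q[:,2],97)-.006
        if n=='bottle': top=q[:,2]<.04
        t=q[top,:2]; k=np.linalg.norm(t-np.median(t,0),axis=1)<.06
        print(n,len(q),'all',rect(q[:,:2]),'top',rect(t[k]),'zmax',np.round(np.percentile(q[:,2],97)*1000,1))
def trays(p):
    hsv=cv2.cvtColor(p['frame'],cv2.COLOR_RGB2HSV)
    m=((hsv[...,1]>90)&(hsv[...,0]<20)&(hsv[...,2]>25)).astype(np.uint8)
    m=cv2.morphologyEx(m,cv2.MORPH_CLOSE,np.ones((5,5),np.uint8))
    for n,c in [('long',(.618,.173)),('short',(.62,-.163))]:
        k,l=cv2.connectedComponents(m)
        v,u=np.nonzero(m);P=at_z(p,np.c_[u,v],.008)[:,:2]
        L=l[v,u];i=np.argmin(np.linalg.norm(P-c,axis=1));print(n,rect(P[L==L[i]]))
if __name__=='__main__':
    for c in ['scene','side']:
        p=bot.grab_frame(c);print(c);fit(p);trays(p)
E
python3 fit.py
```

```text
scene
thick 746 all (array([450.9, 140.6]), 113.7, 85.4, -21.1) top (array([454.6, 164.6]), 101.8, 27.2, -22.5) zmax 38.5
slim 352 all (array([436.5,  -3.6]), 107.4, 44.3, 15.5) top (array([437.8,  -2.6]), 103.8, 20.7, 28.6) zmax 27.1
bar 714 all (array([ 471.1, -154.5]), 100.8, 77.8, -6.8) top (array([ 468.6, -173.3]), 99.4, 37.7, -8.5) zmax 43.6
block 450 all (array([ 458.4, -320.7]), 76.4, 71.4, 86.6) top (array([ 458.4, -328.5]), 56.2, 48.0, -10.8) zmax 43.6
bottle 357 all (array([438.4, 335.2]), 107.0, 83.3, -66.5) top (array([458.6, 344. ]), 107.0, 39.1, -66.5) zmax 74.5
long (array([619.3, 166.6]), 270.5, 141.0, 85.3)
short (array([ 621.3, -170.1]), 191.9, 139.9, -82.6)
side
thick 456 all (array([443.3, 144.7]), 102.3, 84.0, -25.0) top (array([453.7, 166.7]), 102.3, 29.0, -21.9) zmax 36.0
slim 257 all (array([435.4,  -1.1]), 97.7, 25.0, 28.9) top (array([4.348e+02, 3.000e-01]), 97.3, 21.9, 28.6) zmax 25.1
bar 445 all (array([ 464.5, -173.3]), 102.5, 39.5, -8.7) top (array([ 465.1, -172.5]), 101.7, 37.7, -8.6) zmax 41.7
block 286 all (array([ 453.8, -329.8]), 58.8, 54.4, -10.3) top (array([ 453.6, -327.7]), 58.0, 48.2, -7.9) zmax 41.9
bottle 260 all (array([440.5, 340.7]), 35.1, 30.4, 34.2) top (array([437.5, 343.1]), 35.2, 21.5, 42.2) zmax 73.1
long (array([617.7, 167.6]), 273.3, 144.7, 85.1)
short (array([ 619.7, -166.1]), 198.0, 144.0, -82.7)
```

>>> {"method": "move_arm", "body": {"moves": "5 -6 0 0; 18 -20 0 0; 40 -44 0 0; 65 -72 0 0; 90 -99 0 0; 115 -127 0 0; 140 -154 0 0; 165 -182 0 0; 190 -209 0 0; 215 -237 0 0", "grip": 1}}

```text
clock: 1.73
position: [0.3653, -0.2495, 0.2315]
tool_rot: [3.141, -0.0, 0.462]
force: [0.7, -0.0, 0.2]
grip_width: 0.0858
```

>>> {"method": "move_arm", "body": {"moves": "25 -27 0 0; 50 -55 0 0; 75 -82 0 0; 100 -110 0 0; 125 -137 0 0; 148 -163 0 -0.01; 163 -178 0 -0.02; 170 -187 0 -0.03; 175 -192 0 -0.037; 175 -192 0 -0.037"}}

```text
clock: 2.57
position: [0.4364, -0.0011, 0.2313]
tool_rot: [-3.142, -0.0, 0.5]
force: [-0.9, -1.4, -0.2]
grip_width: 0.0853
```

```bash
cat >> h.py <<'E'
def to(x,y,z,yaw,half=True):
    s=bot.observe();P=np.array(s['position']);r=s['tool_rot'];ps=r[2]
    M=rot(r);d=M.T@(np.array([x,y,z])-P)*1000;t=ps-yaw
    if half: t=(t+np.pi/2)%np.pi-np.pi/2
    print('move d(mm)',np.round(d,1),'turn',round(t,3),'| q7',round(s['qpos'][6],2))
def state():
    s=bot.observe();print('t',round(s['clock'],2),'P',np.round(s['position'],4),'rot',np.round(s['tool_rot'],3),'F',np.round(s['force'],1),'w',round(s['grip_width'],4))
E
python3 - <<'E'
from h import *
from fit import *
state();p=bot.grab_frame('wrist');save(p,'w1.png',1.5);print(p['eye'],p['attitude'])
fit(p);trays(p)
E
```

```text
t 2.57 P [ 0.4364 -0.0011  0.2313] rot [-3.142 -0.     0.5  ] F [-0.9 -1.4 -0.2] w 0.0853
[0.49622631 0.03161978 0.37352287] [-2.76494688e-01 -4.97458720e-04 -1.06916981e+00]
thick 2634 all (array([444.5, 140.8]), 100.2, 80.3, -23.7) top (array([453.8, 162. ]), 100.2, 28.3, -23.1) zmax 36.0
slim 39190 all (array([434.7,  -0.9]), 114.7, 94.8, -25.2) top (array([448.9,   5.3]), 118.4, 12.7, -61.3) zmax 332.6
bar 2633 all (array([ 467.5, -175.1]), 100.9, 36.4, -9.9) top (array([ 467.5, -175.3]), 100.1, 36.1, -9.7) zmax 40.8
block 1709 all (array([ 457.8, -329.8]), 57.0, 47.7, -9.2) top (array([ 457.5, -329.9]), 56.5, 47.4, -10.8) zmax 41.0
bottle 1048 all (array([444.7, 326.9]), 35.2, 19.1, 5.5) top (array([444.6, 326.8]), 35.2, 18.9, 4.8) zmax 48.7
long (array([560.8,  95.9]), 202.7, 92.4, -61.4)
short (array([ 622.7, -169.6]), 196.0, 140.8, -82.5)
```

View pics/w1.png

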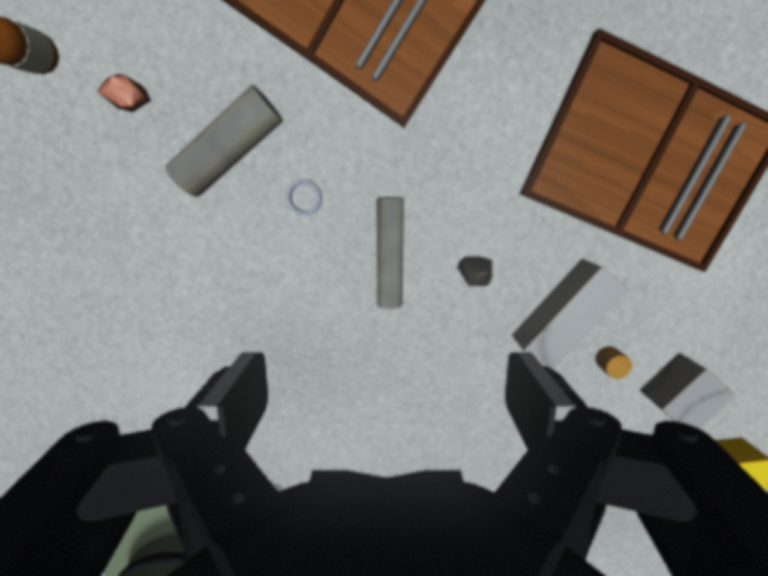

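Wrist view: the slim core is upright at about (260,168) px, aligned with the tool, and nothing crowds the jaws. The dark pebble is at (317,180).

```bash
sed -i 's/m=(d<.065)&(C\[...,2\]>.006)/m=(d<.065)\&(C[...,2]>.006)\&(C[...,2]<.1)/' fit.py
python3 - <<'E'
from h import *
from fit import *
p=bot.grab_frame('wrist');fit(p,['slim'])
for n in ['slim_core_center','thick_core_center','stone_bar_center']:
    for r in bot.pinpoint(p,n)[:2]: print(n,r,at_z(p,[r['at']],.012))
cor=[[377,197],[403,197],[403,307],[377,307]]
print(at_z(p,np.array(cor)/1.5,.012))
to(.4345,-.001,.003,.497)
E
```

```text
slim 1283 all (array([437.6,  -4.8]), 99.6, 23.9, 29.1) top (array([437.3,  -5. ]), 99.0, 20.9, 29.2) zmax 24.1
slim_core_center {'at': [260.6, 168.6], 'conf': 0.67} [[ 0.43704259 -0.00731522  0.012     ]]
thick_core_center {'at': [148.9, 95.9], 'conf': 0.68} [[0.45142518 0.16346199 0.012     ]]
stone_bar_center {'at': [377.3, 211.2], 'conf': 0.97} [[ 0.46313266 -0.1841523   0.012     ]]
stone_bar_center {'at': [2.6, 27.2], 'conf': 0.59} [[0.44053813 0.35606393 0.012     ]]
[[ 0.4747968   0.02738159  0.012     ]
 [ 0.48572536  0.00737904  0.012     ]
 [ 0.3970986  -0.04235849  0.012     ]
 [ 0.38533302 -0.02080672  0.012     ]]
move d(mm) [ -0.6  -2.5 228.3] turn -0.0 | q7 -1.31
```

>>> {"method": "move_arm", "body": {"moves": "-1 3 10 -0.008; -1 3 35 -0.008; -1 3 70 -0.008; -1 3 105 -0.008; -1 3 140 -0.008; -1 3 170 -0.008; -1 3 195 -0.008; -1 3 213 -0.008; -1 3 224 -0.008; -1 3 229 -0.008", "grip": 0.7}}

```text
clock: 3.65
position: [0.4358, -0.0053, 0.0003]
tool_rot: [-3.14, 0.003, 0.507]
force: [-0.9, 0.0, -0.3]
grip_width: 0.06
```

>>> {"method": "move_arm", "body": {"moves": "0 0 0 0; 0 0 0 0; 0 0 0 0; 0 0 0 0; 0 0 0 0; 0 0 0 0; 0 0 0 0; 0 0 0 0; 0 0 0 0; 0 0 0 0", "grip": 0.1, "grip_force": 30}}

```text
clock: 4.48
position: [0.4374, -0.005, 0.003]
tool_rot: [3.141, -0.001, 0.507]
force: [-2.6, -1.0, 9.5]
grip_width: 0.0227
```

>>> {"method": "move_arm", "body": {"moves": "0 0 -2 0; 0 0 -8 0; 0 0 -18 0; 0 0 -30 0; 0 0 -45 0; 0 0 -60 0; 0 0 -75 0; 0 0 -88 0; 0 0 -95 0; 0 0 -98 0"}}

```text
clock: 5.32
position: [0.4375, -0.0049, 0.1015]
tool_rot: [3.141, -0.002, 0.506]
force: [0.6, -0.1, -2.5]
grip_width: 0.023
```

Run:
```python
from h import *
from fit import *
state();p=bot.grab_frame('wrist');save(p,'w2.png',1.2);trays(p)
x,y,z=bot.observe()['position'];E0['slim']=(x,y,0);C=cloud(p);m=(np.hypot(C[...,0]-x,C[...,1]-y)<.07)&(C[...,2]>.08)&(C[...,2]<.14);print(m.sum())
```

```text
t 5.32 P [ 0.4375 -0.0049  0.1015] rot [ 3.141e+00 -2.000e-03  5.060e-01] F [ 0.6 -0.1 -2.5] w 0.023
long (array([549.1,  65.9]), 99.9, 45.1, -61.0)
short (array([ 611.5, -136.1]), 131.0, 130.6, -81.8)
9262
```

View pics/w2.png

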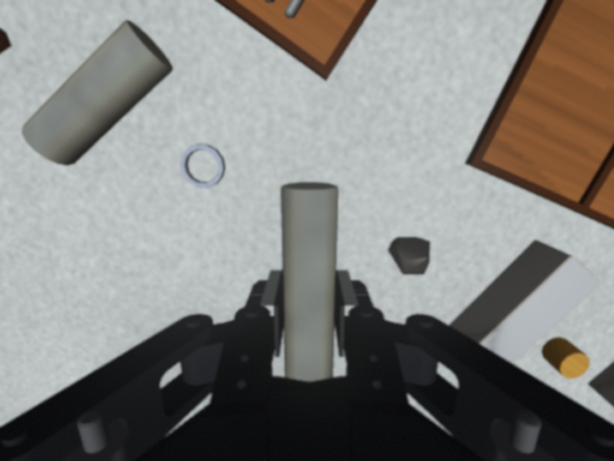

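```bash
python3 -c "
from h import *
to(.56,.14,.22,-.084)"
```

```text
move d(mm) [ 177.7  -67.2 -118.5] turn 0.591 | q7 -1.43
```

>>> {"method": "move_arm", "body": {"moves": "4 -1 -4 0.01; 14 -5 -12 0.05; 32 -12 -24 0.11; 55 -21 -40 0.18; 80 -30 -56 0.26; 105 -40 -72 0.34; 130 -49 -88 0.42; 152 -57 -102 0.5; 169 -64 -113 0.56; 178 -67 -118 0.59"}}

```text
clock: 6.2
position: [0.5613, 0.1431, 0.219]
tool_rot: [-3.14, -0.001, -0.085]
force: [0.4, -0.4, -2.2]
grip_width: 0.0231
```

Run:
```python
from h import *
from fit import *
state();p=bot.grab_frame('wrist');save(p,'w3.png',1.5);trays(p)
```

```text
t 6.2 P [0.5613 0.1431 0.219 ] rot [-3.14e+00 -1.00e-03 -8.50e-02] F [ 0.4 -0.4 -2.2] w 0.0231
long (array([620.3, 166.8]), 269.8, 138.4, 85.1)
short (array([ 616.2, -130.4]), 141.0, 119.0, 8.3)
```

View pics/w3.png

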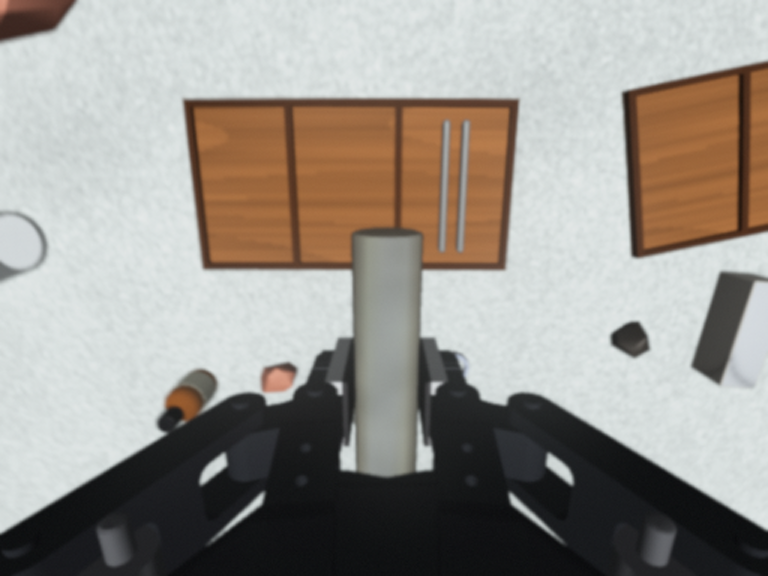

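Wrist view shows the whole long tray, with ribs at (297,80–167) and (309,80–167) px on its -y end and both plain places empty. The core is held straight.

Run:
```python
from h import *
p=bot.grab_frame('wrist')
r=at_z(p,np.array([[446,121],[466,121],[443,250],[460,250]])/1.5,.013);print(np.round(r*1000,1),r.mean(0))
c=at_z(p,np.array([[185,100],[517,100],[505,268],[205,268]])/1.5,.010);print(np.round(c*1000,1),c.mean(0))
T=np.array([.6197,.1667]);a=-.085
for n,y in [('rib',-.086),('mid',.006),('end',.092)]: print(n,T+y*np.array([-np.sin(a),np.cos(a)]))
x,y=T-.086*np.array([-np.sin(a),np.cos(a)])
to(x,y,.05,a);to(x,y,.0165,a)
```

```text
[[667.   85.5  13. ]
 [665.6  69.4  13. ]
 [561.6  93.   13. ]
 [560.4  78.1  13. ]] [0.61364063 0.08150254 0.013     ]
[[701.8 294.5  10. ]
 [678.6  27.2  10. ]
 [540.1  38.   10. ]
 [562.7 306.1  10. ]] [0.62081925 0.16644606 0.01      ]
rib [0.6123988  0.08101049]
mid [0.62020939 0.17267834]
end [0.62751059 0.25836785]
move d(mm) [ 56.4  56.8 168.2] turn 0.003 | q7 -2.09
move d(mm) [ 56.4  56.8 201.7] turn 0.003 | q7 -2.09
```

>>> {"method": "move_arm", "body": {"moves": "3 3 2 0.003; 12 12 8 0.003; 26 26 18 0.003; 40 40 36 0.003; 51 50 62 0.003; 57 56 92 0.003; 57 56 122 0.003; 57 56 148 0.003; 57 56 164 0.003; 57 56 170 0.003"}}

```text
clock: 7.13
position: [0.6105, 0.0773, 0.0446]
tool_rot: [3.14, 0.005, -0.087]
force: [-0.3, 0.2, -2.0]
grip_width: 0.0229
```

>>> {"method": "move_arm", "body": {"moves": "0 0 3 0; 0 0 8 0; 0 0 14 0; 0 0 20 0; 0 0 25 0; 0 0 28 0; 0 0 30 0; 0 0 31 0; 0 0 31 0; 0 0 31 0"}}

```text
clock: 7.97
position: [0.6124, 0.0796, 0.0175]
tool_rot: [-3.142, -0.0, -0.086]
force: [-0.2, -0.5, -0.7]
grip_width: 0.023
```

```bash
python3 -c "
from h import *
state();to(.613,.0812,.0137,-.085)"
```

```text
t 7.97 P [0.6124 0.0796 0.0175] rot [-3.142 -0.    -0.086] F [-0.2 -0.5 -0.7] w 0.023
move d(mm) [ 0.5 -1.6  3.8] turn -0.001 | q7 -2.01
```

>>> {"method": "move_arm", "body": {"moves": "0 -1 0 0; 0.5 -1.6 0 0; 0.5 -1.6 0.5 0; 0.5 -1.6 1 0; 0.5 -1.6 1.5 0; 0.5 -1.6 2 0; 0.5 -1.6 2.5 0; 0.5 -1.6 3 0; 0.5 -1.6 3 0; 0.5 -1.6 3 0"}}

```text
clock: 8.8
position: [0.6129, 0.0811, 0.0143]
tool_rot: [-3.142, 0.0, -0.086]
force: [0.4, -0.0, -1.4]
grip_width: 0.0227
```

>>> {"method": "move_arm", "body": {"moves": "0 0 0.3 0; 0 0 0.6 0; 0 0 0.9 0; 0 0 1.2 0; 0 0 1.4 0; 0 0 1.6 0; 0 0 1.8 0; 0 0 2 0; 0 0 2 0; 0 0 2 0"}}

```text
clock: 9.63
position: [0.6131, 0.0813, 0.0136]
tool_rot: [-3.142, -0.001, -0.086]
force: [-8.0, -0.6, 22.9]
grip_width: 0.0231
```

>>> {"method": "move_arm", "body": {"moves": "0 0 -0.4 0; 0 0 -0.8 0; 0 0 -1 0; 0 0 -1 0; 0 0 -1 0; 0 0 -1 0; 0 0 -1 0; 0 0 -1 0; 0 0 -1 0; 0 0 -1 0"}}

```text
clock: 10.47
position: [0.613, 0.0813, 0.0138]
tool_rot: [-3.141, -0.0, -0.086]
force: [-2.9, 0.8, 6.9]
grip_width: 0.0232
```

>>> {"method": "move_arm", "body": {"moves": "0 0 0 0; 0 0 0 0; 0 0 0 0; 0 0 0 0; 0 0 0 0; 0 0 0 0; 0 0 0 0; 0 0 0 0; 0 0 0 0; 0 0 0 0", "grip": 0.55}}

```text
clock: 11.3
position: [0.6129, 0.0812, 0.0133]
tool_rot: [-3.142, -0.0, -0.086]
force: [-0.2, 1.1, 1.5]
grip_width: 0.0473
```

>>> {"method": "move_arm", "body": {"moves": "0 0 -2 0; 0 0 -6 0; 0 0 -14 0; 0 0 -28 0; 0 0 -46 0; 0 0 -70 0; 0 0 -96 0; 0 0 -120 0; 0 0 -138 0; 0 0 -145 0"}}

```text
clock: 12.13
position: [0.6141, 0.0814, 0.1625]
tool_rot: [-3.14, -0.004, -0.086]
force: [0.5, -0.3, 0.3]
grip_width: 0.0469
```

Run:
```python
from h import *
import fit
state();p=bot.grab_frame('wrist');save(p,'w4.png',1.2)
fit.E0['slim']=(.613,.0812,.02);C=cloud(p)
m=(np.hypot(C[...,0]-.613,C[...,1]-.0812)<.06)&(C[...,2]>.0185)&(C[...,2]<.06);q=C[m];print(fit.rect(q[:,:2]),np.percentile(q[:,2],97))
print(fit.rect(q[q[:,2]>.029,:2]))
p=bot.grab_frame('scene');fit.fit(p,['block']);fit.trays(p)
to(.4585,-.3315,.20,-.17)
```

```text
t 12.13 P [0.6141 0.0814 0.1625] rot [-3.14  -0.004 -0.086] F [ 0.5 -0.3  0.3] w 0.0469
(array([613.4,  80.1]), 100.0, 23.7, -5.3) 0.03474829708977839
(array([613.4,  80.3]), 99.9, 20.6, -5.1)
block few
long (array([618.9, 167.1]), 271.5, 140.7, 85.1)
short (array([ 620.5, -170.5]), 191.3, 140.4, -82.0)
move d(mm) [-118.8  424.5  -40.4] turn 0.084 | q7 -1.97
```

View pics/w4.png

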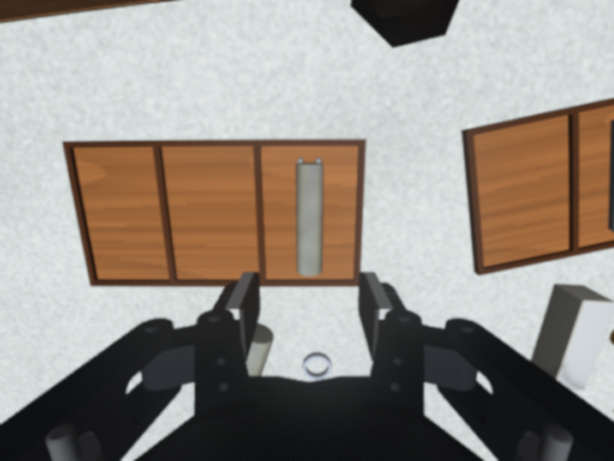

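Slim core seated in the groove, centre within 1 mm, top at 34.7 mm. Next the block.

>>> {"method": "move_arm", "body": {"moves": "-2 6 -4 0.01; -7 24 -14 0.02; -15 54 -26 0.04; -25 90 -36 0.06; -36 128 -40 0.08; -47 168 -40 0.084; -58 208 -40 0.084; -69 248 -40 0.084; -80 286 -40 0.084; -90 322 -40 0.084", "grip": 1}}

```text
clock: 13.07
position: [0.4933, -0.2341, 0.1974]
tool_rot: [-3.142, 0.002, -0.172]
force: [1.4, -0.3, 0.2]
grip_width: 0.0854
```

>>> {"method": "move_arm", "body": {"moves": "-8 30 0 0; -15 57 0 0; -21 76 0 0; -25 90 0 0; -28 98 0 0; -29 102 0 0; -29 102 0 0; -29 102 0 0; -29 102 0 0; -29 102 0 0"}}

```text
clock: 13.9
position: [0.4502, -0.3266, 0.1983]
tool_rot: [-3.141, -0.0, -0.169]
force: [0.0, -0.5, 0.4]
grip_width: 0.0855
```

Run:
```python
from h import *
import fit
state();p=bot.grab_frame('wrist');save(p,'w5.png',1.2)
fit.fit(p,['block','bar'])
to(.458,-.330,.012,-.178)
```

```text
t 13.9 P [ 0.4502 -0.3266  0.1983] rot [-3.141 -0.    -0.169] F [ 0.  -0.5  0.4] w 0.0855
block 2038 all (array([ 457.1, -331.8]), 56.1, 46.1, -9.9) top (array([ 457.1, -331.8]), 56.1, 46.0, -10.1) zmax 40.9
bar 3267 all (array([ 466.7, -176.1]), 99.5, 34.4, -8.5) top (array([ 466.7, -175.7]), 99.3, 34.2, -8.8) zmax 40.6
move d(mm) [  8.3   1.9 186.3] turn 0.009 | q7 -1.25
```

View pics/w5.png

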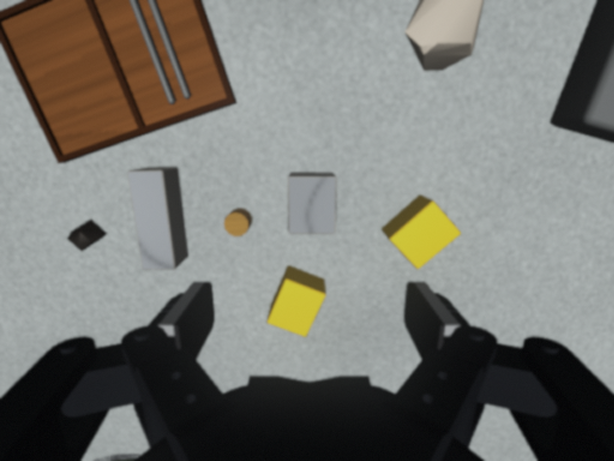

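The grey block is at (312,203) in this view (56×46 mm measured). Both yellow look-alikes, at (297,300) and (421,232), are clear of the jaws, and so is the cork at (237,222).

>>> {"method": "move_arm", "body": {"moves": "1 1 6 0.005; 4 2 20 0.005; 8 4 45 0.005; 8 4 75 0.005; 8 4 105 0.005; 8 4 133 0.005; 8 4 157 0.005; 8 4 175 0.005; 8 4 186 0.005; 8 4 190 0.005", "grip": 0.78}}

```text
clock: 14.78
position: [0.4562, -0.3322, 0.0065]
tool_rot: [-3.141, 0.002, -0.175]
force: [-0.8, 0.2, 0.7]
grip_width: 0.0663
```

>>> {"method": "move_arm", "body": {"moves": "0 0 1 0; 0 0 1 0; 0 0 1 0; 0 0 1 0; 0 0 1 0; 0 0 1 0; 0 0 1 0; 0 0 1 0; 0 0 1 0; 0 0 1 0", "grip": 0.3, "grip_force": 40}}

```text
clock: 15.62
position: [0.4571, -0.333, 0.0078]
tool_rot: [3.141, -0.001, -0.175]
force: [-1.5, 0.5, 7.5]
grip_width: 0.0454
```

```bash
python3 -c "
from h import *
state();to(.6205,.1727,.12,-.085)"
```

```text
t 15.62 P [ 0.4571 -0.333   0.0078] rot [ 3.141e+00 -1.000e-03 -1.750e-01] F [-1.5  0.5  7.5] w 0.0454
move d(mm) [  72.7 -526.4 -112.3] turn -0.09 | q7 -1.29
```

>>> {"method": "move_arm", "body": {"moves": "0 0 -2 0; 0 0 -8 0; 0 0 -20 0; 0 0 -38 0; 1 -6 -58 0; 3 -20 -78 0; 6 -40 -94 0; 9 -65 -106 0; 12 -90 -112 0; 16 -118 -112 0"}}

```text
clock: 16.45
position: [0.4938, -0.2192, 0.1219]
tool_rot: [3.141, -0.003, -0.176]
force: [1.3, 0.2, -2.4]
grip_width: 0.0453
```

>>> {"method": "move_arm", "body": {"moves": "4 -30 0 0; 8 -62 0 0; 13 -95 0 -0.01; 18 -128 0 -0.02; 23 -162 0 -0.04; 27 -196 0 -0.06; 32 -230 0 -0.08; 36 -264 0 -0.09; 41 -296 0 -0.09; 45 -326 0 -0.09"}}

```text
clock: 17.28
position: [0.5948, 0.0959, 0.1205]
tool_rot: [-3.141, -0.001, -0.085]
force: [-0.3, -1.2, -2.2]
grip_width: 0.0453
```

>>> {"method": "move_arm", "body": {"moves": "4 -26 0 0; 7 -48 0 0; 9 -64 0 0; 11 -74 0 0; 12 -80 0 0; 12 -82 0 0; 12 -82 0 0; 12 -82 0 0; 12 -82 0 0; 12 -82 0 0"}}

```text
clock: 18.12
position: [0.6133, 0.1735, 0.1194]
tool_rot: [3.141, 0.0, -0.086]
force: [0.6, -0.0, -2.4]
grip_width: 0.0459
```

```bash
python3 -c "
from h import *
state();to(.6202,.1727,.0175,-.085)"
```

```text
t 18.12 P [0.6133 0.1735 0.1194] rot [ 3.141  0.    -0.086] F [ 0.6 -0.  -2.4] w 0.0459
move d(mm) [  6.9   0.2 101.9] turn -0.001 | q7 -2.08
```

>>> {"method": "move_arm", "body": {"moves": "1 0 3 0; 3 0 12 0; 5 0 26 0; 7 0 42 0; 7 0 58 0; 7 0 73 0; 7 0 85 0; 7 0 94 0; 7 0 99 0; 7 0 101 0"}}

```text
clock: 18.95
position: [0.6199, 0.1738, 0.0173]
tool_rot: [3.141, 0.001, -0.085]
force: [0.4, -0.5, -1.6]
grip_width: 0.0455
```

>>> {"method": "move_arm", "body": {"moves": "0 0 1 0; 0 0 2 0; 0 0 2.5 0; 0 0 3 0; 0 0 3.5 0; 0 0 4 0; 0 0 4.5 0; 0 0 5 0; 0 0 5 0; 0 0 5 0"}}

```text
clock: 19.78
position: [0.6202, 0.1738, 0.0133]
tool_rot: [3.142, 0.0, -0.085]
force: [0.5, -0.1, -1.6]
grip_width: 0.0455
```

>>> {"method": "move_arm", "body": {"moves": "0 1 0 0; 0 1 0.3 0; 0 1 0.5 0; 0 1 0.7 0; 0 1 0.9 0; 0 1 1.1 0; 0 1 1.3 0; 0 1 1.3 0; 0 1 1.3 0; 0 1 1.3 0"}}

```text
clock: 20.62
position: [0.6202, 0.1727, 0.0128]
tool_rot: [3.141, -0.0, -0.085]
force: [-6.2, -2.2, 13.7]
grip_width: 0.0456
```

Contact made. Releasing the block and retreating toward the bottle.

>>> {"method": "move_arm", "body": {"moves": "0 0 -0.5 0; 0 0 -0.5 0; 0 0 -0.5 0; 0 0 -0.5 0; 0 0 -0.5 0; 0 0 -0.5 0; 0 0 -0.5 0; 0 0 -0.5 0; 0 0 -0.5 0; 0 0 -0.5 0", "grip": 0.75}}

```text
clock: 21.45
position: [0.6202, 0.1729, 0.0125]
tool_rot: [-3.142, 0.0, -0.085]
force: [0.6, 0.3, 0.4]
grip_width: 0.0643
```

>>> {"method": "move_arm", "body": {"moves": "0 0 -2 0; 0 0 -6 0; 0 0 -14 0; 0 0 -28 0; 0 0 -46 0; 0 0 -70 0; 0 0 -96 0; 0 0 -120 0; 0 0 -140 0; 0 0 -150 0"}}

```text
clock: 22.28
position: [0.6212, 0.1731, 0.1667]
tool_rot: [-3.14, -0.004, -0.085]
force: [-0.4, 0.5, -0.6]
grip_width: 0.064
```

Run:
```python
from h import *
import fit
state();p=bot.grab_frame('wrist')
C=cloud(p);m=(np.hypot(C[...,0]-.62,C[...,1]-.173)<.06)&(C[...,2]>.025)&(C[...,2]<.06);q=C[m];print(fit.rect(q[:,:2]),np.percentile(q[:,2],97))
fit.trays(p)
# bottle: fit circle from side/scene clouds
from scipy.optimize import least_squares
for c in ['scene','side']:
    p=bot.grab_frame(c);C=cloud(p);q=C[(np.hypot(C[...,0]-.44,C[...,1]-.34)<.035)&(C[...,2]>.012)&(C[...,2]<.038)]
    r=least_squares(lambda v:np.hypot(q[:,0]-v[0],q[:,1]-v[1])-.017,[.44,.34],loss='soft_l1',f_scale=.001);
    k=C[(np.hypot(C[...,0]-.44,C[...,1]-.34)<.035)&(C[...,2]>.066)]
    print(c,len(q),r.x,'cap',np.median(k[:,:2],0),k[:,2].max() if len(k) else 0)
to(.44,.30,.23,.5)
```

```text
t 22.28 P [0.6212 0.1731 0.1667] rot [-3.14  -0.004 -0.085] F [-0.4  0.5 -0.6] w 0.064
(array([620.2, 171.7]), 55.6, 46.0, -4.9) 0.04573051032916649
long (array([618.9, 166.1]), 270.6, 139.2, 85.2)
short (array([612.4, -96.7]), 140.9, 53.4, 8.0)
scene 95 [0.44435592 0.33691969] cap [0.44515722 0.33714027] 0.07608781131723652
side 91 [0.44348433 0.33684517] cap [0.44195503 0.33811664] 0.07287461841354148
move d(mm) [-190.4 -111.3  -66.8] turn -0.585 | q7 -2.06
```

>>> {"method": "move_arm", "body": {"moves": "-3 -2 -5 -0.05; -10 -8 -20 -0.15; -22 -18 -35 -0.27; -38 -30 -50 -0.39; -55 -43 -60 -0.51; -73 -57 -65 -0.63; -92 -72 -65 -0.75; -112 -87 -65 -0.87; -130 -101 -65 -0.99; -148 -115 -65 -1.1"}}

```text
clock: 23.27
position: [0.481, 0.3005, 0.2264]
tool_rot: [-3.141, 0.002, 1.021]
force: [0.2, 0.2, 0.2]
grip_width: 0.0639
```

```bash
python3 -c "
from h import *
state();to(.444,.337,.23,1.486,False)"
```

```text
t 23.27 P [0.481  0.3005 0.2264] rot [-3.141e+00  2.000e-03  1.021e+00] F [0.2 0.2 0.2] w 0.0639
move d(mm) [ 11.8 -50.7  -3.6] turn -0.465 | q7 -1.39
```

>>> {"method": "move_arm", "body": {"moves": "2 -10 -3 -0.1; 5 -20 -3 -0.2; 8 -30 -3 -0.3; 10 -40 -3 -0.4; 12 -48 -3 -0.46; 12 -51 -3 -0.465; 12 -51 -3 -0.465; 12 -51 -3 -0.465; 12 -51 -3 -0.465; 12 -51 -3 -0.465"}}

```text
clock: 24.1
position: [0.4459, 0.3367, 0.2303]
tool_rot: [-3.142, 0.0, 1.478]
force: [-0.1, -0.6, -0.8]
grip_width: 0.0638
```

Run:
```python
from h import *
import fit
from scipy.optimize import least_squares
state();p=bot.grab_frame('wrist');save(p,'w6.png',1.2)
C=cloud(p);n=np.hypot(C[...,0]-.444,C[...,1]-.337)<.04
q=C[n&(C[...,2]>.012)&(C[...,2]<.042)];k=C[n&(C[...,2]>.066)&(C[...,2]<.09)]
r=least_squares(lambda v:np.hypot(q[:,0]-v[0],q[:,1]-v[1])-.017,[.444,.337],loss='soft_l1',f_scale=.001)
print(len(q),r.x,len(k),fit.rect(k[:,:2]) if len(k)>5 else '')
to(.444,.337,.01,1.486)
```

```text
t 24.1 P [0.4459 0.3367 0.2303] rot [-3.142  0.     1.478] F [-0.1 -0.6 -0.8] w 0.0638
113 [0.44456004 0.33668858] 180 (array([444.9, 336.9]), 16.4, 16.2, 85.6)
move d(mm) [ 1.000e-01 -1.800e+00  2.204e+02] turn -0.008 | q7 -1.08
```

View pics/w6.png

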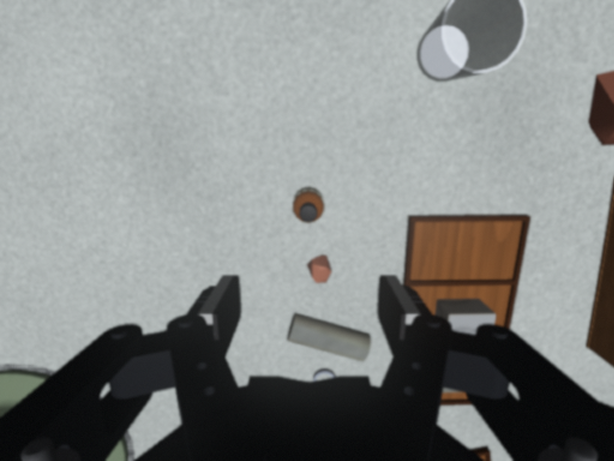

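>>> {"method": "move_arm", "body": {"moves": "0 -1 6 -0.008; 0 -1 22 -0.008; 0 -1 48 -0.008; 0 -1 80 -0.008; 0 -1 112 -0.008; 0 -1 143 -0.008; 0 -1 172 -0.008; 0 -1 195 -0.008; 0 -1 210 -0.008; 0 -1 217 -0.008"}}

```text
clock: 24.98
position: [0.4434, 0.3365, 0.011]
tool_rot: [-3.139, 0.002, 1.488]
force: [-1.0, -0.3, 0.5]
grip_width: 0.064
```

>>> {"method": "move_arm", "body": {"moves": "0 0 1 0; 0 0 2 0; 0 0 2 0; 0 0 2 0; 0 0 2 0; 0 0 2 0; 0 0 2 0; 0 0 2 0; 0 0 2 0; 0 0 2 0", "grip": 0.25, "grip_force": 20}}

```text
clock: 25.82
position: [0.4449, 0.3374, 0.0121]
tool_rot: [3.141, -0.001, 1.488]
force: [-1.2, -2.3, 8.0]
grip_width: 0.033
```

```bash
python3 -c "
from h import *
state();to(.627,.2582,.10,1.486)"
```

```text
t 25.82 P [0.4449 0.3374 0.0121] rot [ 3.141e+00 -1.000e-03  1.488e+00] F [-1.2 -2.3  8. ] w 0.033
move d(mm) [-63.8 188.1 -87.7] turn 0.002 | q7 -1.25
```

>>> {"method": "move_arm", "body": {"moves": "0 0 -2 0; 0 0 -7 0; 0 0 -16 0; 0 0 -28 0; 0 0 -42 0; 0 0 -56 0; 0 0 -70 0; 0 0 -80 0; 0 0 -86 0; 0 0 -88 0"}}

```text
clock: 26.65
position: [0.445, 0.3374, 0.1009]
tool_rot: [3.14, -0.001, 1.488]
force: [-0.2, 0.4, -0.9]
grip_width: 0.0333
```

>>> {"method": "move_arm", "body": {"moves": "-1 4 0 0; -5 14 0 0; -11 31 0 0; -19 55 0 0; -28 82 0 0; -37 109 0 0; -46 136 0 0; -54 160 0 0; -61 179 0 0; -64 188 0 0"}}

```text
clock: 27.48
position: [0.6292, 0.2546, 0.0982]
tool_rot: [-3.141, 0.001, 1.485]
force: [0.4, -0.4, -1.0]
grip_width: 0.0329
```

```bash
python3 -c "
from h import *
state();to(.627,.2582,.0195,1.486)"
```

```text
t 27.48 P [0.6292 0.2546 0.0982] rot [-3.141e+00  1.000e-03  1.485e+00] F [ 0.4 -0.4 -1. ] w 0.0329
move d(mm) [ 3.5 -2.5 78.7] turn -0.001 | q7 -0.85
```

>>> {"method": "move_arm", "body": {"moves": "0 0 3 0; 0 0 10 0; 0 0 20 0; 0 0 32 0; 0 0 44 0; 0 0 55 0; 0 0 64 0; 0 0 71 0; 0 0 76 0; 0 0 78 0"}}

```text
clock: 28.32
position: [0.6263, 0.2578, 0.0206]
tool_rot: [-3.141, 0.0, 1.488]
force: [0.3, 0.4, -0.6]
grip_width: 0.0331
```

```bash
python3 -c "
from h import *
state();to(.627,.2582,.0165,1.486)"
```

```text
t 28.32 P [0.6263 0.2578 0.0206] rot [-3.141  0.     1.488] F [ 0.3  0.4 -0.6] w 0.0331
move d(mm) [0.4 0.7 4.1] turn 0.002 | q7 -0.89
```

>>> {"method": "move_arm", "body": {"moves": "0 1 1 0; 0 1 1.5 0; 0 1 2 0; 0 1 2.5 0; 0 1 3 0; 0 1 3.3 0; 0 1 3.6 0; 0 1 4 0; 0 1 4 0; 0 1 4 0"}}

```text
clock: 29.15
position: [0.6276, 0.2578, 0.0175]
tool_rot: [-3.142, -0.0, 1.488]
force: [0.4, -0.4, -1.1]
grip_width: 0.0329
```

>>> {"method": "move_arm", "body": {"moves": "0 0 0.3 0; 0 0 0.5 0; 0 0 0.7 0; 0 0 0.9 0; 0 0 1.1 0; 0 0 1.1 0; 0 0 1.1 0; 0 0 1.1 0; 0 0 1.1 0; 0 0 1.1 0"}}

```text
clock: 29.98
position: [0.6277, 0.2578, 0.0172]
tool_rot: [3.141, -0.0, 1.488]
force: [-4.1, -2.4, 11.6]
grip_width: 0.0332
```

>>> {"method": "move_arm", "body": {"moves": "0 0 -0.6 0; 0 0 -0.6 0; 0 0 -0.6 0; 0 0 -0.6 0; 0 0 -0.6 0; 0 0 -0.6 0; 0 0 -0.6 0; 0 0 -0.6 0; 0 0 -0.6 0; 0 0 -0.6 0", "grip": 0.7}}

```text
clock: 30.82
position: [0.6276, 0.2578, 0.017]
tool_rot: [3.142, -0.0, 1.488]
force: [-0.1, 0.5, 1.0]
grip_width: 0.0597
```

>>> {"method": "move_arm", "body": {"moves": "0 0 -3 0; 0 0 -10 0; 0 0 -22 0; 0 0 -40 0; 0 0 -62 0; 0 0 -88 0; 0 0 -114 0; 0 0 -138 0; 0 0 -156 0; 0 0 -165 0"}}

```text
clock: 31.65
position: [0.6283, 0.2583, 0.1859]
tool_rot: [3.138, -0.002, 1.488]
force: [-0.3, -0.6, -0.3]
grip_width: 0.0602
```

Run:
```python
from h import *
import fit
state();p=bot.grab_frame('wrist')
C=cloud(p);n=np.hypot(C[...,0]-.627,C[...,1]-.258)<.04
k=C[n&(C[...,2]>.07)&(C[...,2]<.095)];print('cap',len(k),fit.rect(k[:,:2]) if len(k)>5 else '', k[:,2].max() if len(k) else '')
to(.455,.163,.22,-.395,False)
```

```text
t 31.65 P [0.6283 0.2583 0.1859] rot [ 3.138e+00 -2.000e-03  1.488e+00] F [-0.3 -0.6 -0.3] w 0.0602
cap 257 (array([627.2, 257.4]), 16.8, 16.5, -8.6) 0.07823333921151893
move d(mm) [-109.4 -164.9  -34.6] turn 1.883 | q7 -0.81
```

Bottle upright at the end-place middle, cap top at 77 mm. Now the thick core, with yaw turned by π to respect the last joint's range.

>>> {"method": "move_arm", "body": {"moves": "-1 -2 -5 -0.05; -5 -8 -15 -0.15; -12 -18 -25 -0.27; -21 -32 -33 -0.39; -31 -47 -35 -0.51; -42 -63 -35 -0.63; -54 -81 -35 -0.75; -66 -99 -35 -0.87; -78 -117 -35 -0.99; -89 -134 -35 -1.1"}}

```text
clock: 32.53
position: [0.4852, 0.1794, 0.2164]
tool_rot: [-3.141, -0.0, 2.594]
force: [0.8, 0.1, -0.8]
grip_width: 0.0598
```

```bash
python3 -c "
from h import *
state();to(.455,.163,.22,2.747,True)"
```

```text
t 32.53 P [0.4852 0.1794 0.2164] rot [-3.141 -0.     2.594] F [ 0.8  0.1 -0.8] w 0.0598
move d(mm) [ 17.3 -29.7  -3.5] turn -0.153 | q7 0.18
```

>>> {"method": "move_arm", "body": {"moves": "4 -6 -3 -0.05; 8 -14 -3 -0.1; 12 -22 -3 -0.153; 16 -27 -3 -0.153; 17 -30 -3 -0.153; 17 -30 -3 -0.153; 17 -30 -3 -0.153; 17 -30 -3 -0.153; 17 -30 -3 -0.153; 17 -30 -3 -0.153", "grip": 0.8}}

```text
clock: 33.37
position: [0.4566, 0.1639, 0.22]
tool_rot: [3.141, -0.0, 2.741]
force: [-0.3, -0.3, -0.2]
grip_width: 0.0682
```

Run:
```python
from h import *
import fit
state();p=bot.grab_frame('wrist');save(p,'w7.png',1.2)
C=cloud(p);m=(np.hypot(C[...,0]-.455,C[...,1]-.163)<.06)&(C[...,2]>.015)&(C[...,2]<.06);q=C[m];print(len(q),fit.rect(q[:,:2]),np.percentile(q[:,2],97))
print(fit.rect(q[q[:,2]>.027,:2]))
```

```text
t 33.37 P [0.4566 0.1639 0.22  ] rot [ 3.141 -0.     2.741] F [-0.3 -0.3 -0.2] w 0.0682
2181 (array([453.4, 163.8]), 99.9, 35.8, -23.3) 0.03602600664604244
(array([453.9, 164. ]), 99.3, 30.9, -23.6)
```

View pics/w7.png

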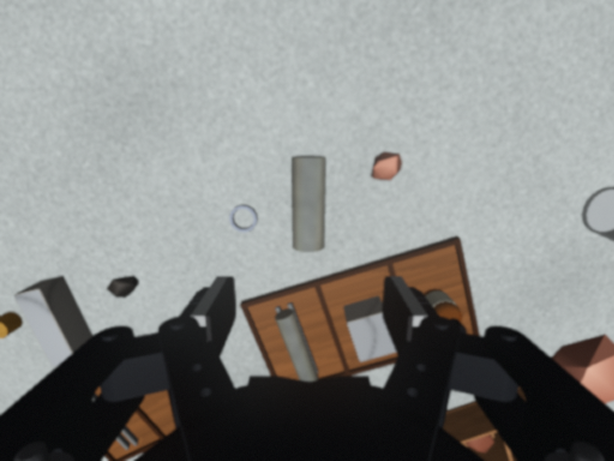

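>>> {"method": "move_arm", "body": {"moves": "1 -1 6 0.008; 3 -1 22 0.008; 3 -1 48 0.008; 3 -1 80 0.008; 3 -1 112 0.008; 3 -1 143 0.008; 3 -1 171 0.008; 3 -1 194 0.008; 3 -1 208 0.008; 3 -1 214 0.008", "grip": 0.62}}

```text
clock: 34.25
position: [0.4519, 0.1637, 0.0038]
tool_rot: [-3.14, -0.002, 2.733]
force: [-0.5, -0.1, -0.6]
grip_width: 0.0527
```

>>> {"method": "move_arm", "body": {"moves": "0 0 1 0; 0 0 1 0; 0 0 1 0; 0 0 1 0; 0 0 1 0; 0 0 1 0; 0 0 1 0; 0 0 1 0; 0 0 1 0; 0 0 1 0", "grip": 0.2, "grip_force": 40}}

```text
clock: 35.08
position: [0.4533, 0.1639, 0.005]
tool_rot: [3.142, 0.0, 2.733]
force: [0.4, -0.2, -2.4]
grip_width: 0.0349
```

>>> {"method": "move_arm", "body": {"moves": "0 0 -2 0; 0 0 -7 0; 0 0 -16 0; 0 0 -30 0; 0 0 -50 0; 0 0 -75 0; 0 0 -100 0; 0 0 -125 0; 0 0 -143 0; 0 0 -150 0"}}

```text
clock: 35.92
position: [0.4539, 0.1642, 0.1579]
tool_rot: [3.14, 0.003, 2.733]
force: [1.0, -0.6, -2.3]
grip_width: 0.0347
```

```bash
python3 -c "
from h import *
state();to(.66,-.17,.22,.128)"
```

```text
t 35.92 P [0.4539 0.1642 0.1579] rot [3.140e+00 3.000e-03 2.733e+00] F [ 1.  -0.6 -2.3] w 0.0347
move d(mm) [-322.1 -224.6  -61.7] turn -0.537 | q7 0.22
```

>>> {"method": "move_arm", "body": {"moves": "-3 -2 -3 0; -14 -10 -10 0; -35 -24 -20 -0.02; -62 -43 -32 -0.06; -92 -64 -44 -0.11; -122 -85 -54 -0.17; -152 -106 -60 -0.23; -182 -127 -62 -0.29; -212 -148 -62 -0.35; -242 -169 -62 -0.41"}}

```text
clock: 36.75
position: [0.6084, -0.0898, 0.2159]
tool_rot: [-3.141, -0.001, -3.138]
force: [1.0, 1.1, -2.1]
grip_width: 0.0346
```

```bash
python3 -c "
from h import *
state();to(.66,-.17,.22,.128)"
```

```text
t 36.75 P [ 0.6084 -0.0898  0.2159] rot [-3.141e+00 -1.000e-03 -3.138e+00] F [ 1.   1.1 -2.1] w 0.0346
move d(mm) [-51.3 -80.4  -4.1] turn -0.124 | q7 1.19
```

>>> {"method": "move_arm", "body": {"moves": "-14 -22 -3 -0.05; -27 -43 -3 -0.09; -38 -60 -3 -0.12; -46 -72 -3 -0.124; -50 -78 -3 -0.124; -51 -80 -3 -0.124; -51 -80 -3 -0.124; -51 -80 -3 -0.124; -51 -80 -3 -0.124; -51 -80 -3 -0.124"}}

```text
clock: 37.58
position: [0.659, -0.1666, 0.2202]
tool_rot: [-3.141, 0.0, -3.016]
force: [-0.1, -0.1, -2.7]
grip_width: 0.0346
```

Run:
```python
from h import *
from fit import *
state();p=bot.grab_frame('wrist');save(p,'w8.png',1.5);trays(p)
```

```text
t 37.58 P [ 0.659  -0.1666  0.2202] rot [-3.141  0.    -3.016] F [-0.1 -0.1 -2.7] w 0.0346
long (array([615.2, 122.4]), 185.1, 139.3, 85.5)
short (array([ 621.1, -168.9]), 190.7, 137.7, -82.6)
```

View pics/w8.png

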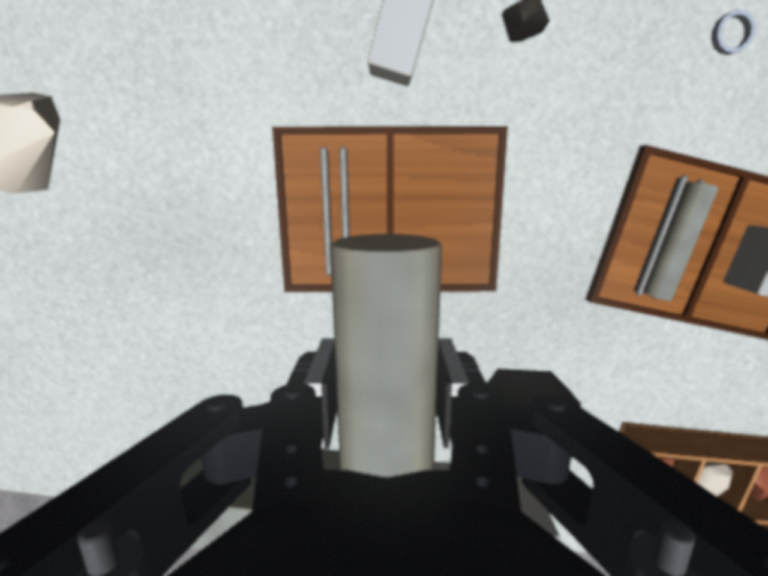

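Run:
```python
from h import *
p=bot.grab_frame('wrist')
r=at_z(p,np.array([[325,149],[344,149],[329,273]])/1.5,.013);print(np.round(r*1000,1))
c=at_z(p,np.array([[274,128],[506,128],[495,291],[286,291]])/1.5,.010);print(np.round(c*1000,1),c.mean(0))
T=np.array([.6212,-.1695]);a=.129;n=np.array([-np.sin(a),np.cos(a)])
print('rib',T-.047*n,'plain',T+.047*n,'ribs seen mid',(r[1]+r[2])/2)
x,y=T-.047*n;to(x,y,.06,a)
```

```text
[[ 576.7 -228.3   13. ]
 [ 574.7 -212.8   13. ]
 [ 681.  -215.6   13. ]]
[[ 565.3 -271.9   10. ]
 [ 541.1  -82.9   10. ]
 [ 679.3  -64.4   10. ]
 [ 703.6 -253.4   10. ]] [ 0.62233594 -0.16812621  0.01      ]
rib [ 0.6272462  -0.21610948] plain [ 0.6151538  -0.12289052] ribs seen mid [ 0.6278352  -0.21418847  0.013     ]
move d(mm) [ 37.8 -44.7 160.2] turn -0.003 | q7 1.44
```

>>> {"method": "move_arm", "body": {"moves": "2 -3 2 -0.003; 9 -10 8 -0.003; 19 -22 18 -0.003; 29 -33 36 -0.003; 36 -41 62 -0.003; 37 -43.6 92 -0.003; 37 -43.6 122 -0.003; 37 -43.6 148 -0.003; 37 -43.6 164 -0.003; 37 -43.6 170 -0.003"}}

```text
clock: 38.52
position: [0.6263, -0.2155, 0.0472]
tool_rot: [3.14, -0.003, -3.014]
force: [0.0, -0.3, -2.5]
grip_width: 0.0346
```

>>> {"method": "move_arm", "body": {"moves": "0 0 3 0; 0 0 7 0; 0 0 12 0; 0 0 17 0; 0 0 21 0; 0 0 24 0; 0 0 26 0; 0 0 27 0; 0 0 27 0; 0 0 27 0"}}

```text
clock: 39.35
position: [0.628, -0.2152, 0.0231]
tool_rot: [-3.142, 0.0, -3.013]
force: [0.4, -0.9, -2.7]
grip_width: 0.0347
```

```bash
python3 -c "
from h import *
state();to(.6275,-.215,.0164,.129)"
```

```text
t 39.35 P [ 0.628  -0.2152  0.0231] rot [-3.142  0.    -3.013] F [ 0.4 -0.9 -2.7] w 0.0347
move d(mm) [0.5 0.3 6.7] turn -0.001 | q7 1.38
```

>>> {"method": "move_arm", "body": {"moves": "0.5 0 1 0; 0.5 0 2 0; 0.5 0 3 0; 0.5 0 3.5 0; 0.5 0 4 0; 0.5 0 4.5 0; 0.5 0 5 0; 0.5 0 5 0; 0.5 0 5 0; 0.5 0 5 0"}}

```text
clock: 40.18
position: [0.6275, -0.2152, 0.018]
tool_rot: [3.142, 0.0, -3.013]
force: [0.9, 0.6, -2.0]
grip_width: 0.0346
```

>>> {"method": "move_arm", "body": {"moves": "0 0 0.3 0; 0 0 0.6 0; 0 0 0.9 0; 0 0 1.2 0; 0 0 1.4 0; 0 0 1.6 0; 0 0 1.6 0; 0 0 1.6 0; 0 0 1.6 0; 0 0 1.6 0"}}

```text
clock: 41.02
position: [0.6275, -0.2153, 0.0165]
tool_rot: [-3.142, -0.0, -3.013]
force: [-1.7, -0.2, 0.3]
grip_width: 0.0349
```

>>> {"method": "move_arm", "body": {"moves": "0 0 0.2 0; 0 0 0.3 0; 0 0 0.4 0; 0 0 0.5 0; 0 0 0.6 0; 0 0 0.6 0; 0 0 0.6 0; 0 0 0.6 0; 0 0 0.6 0; 0 0 0.6 0"}}

```text
clock: 41.85
position: [0.6275, -0.2153, 0.0164]
tool_rot: [-3.141, 0.0, -3.013]
force: [-4.6, 0.5, 8.7]
grip_width: 0.035
```

>>> {"method": "move_arm", "body": {"moves": "0 0 0 0; 0 0 0 0; 0 0 0 0; 0 0 0 0; 0 0 0 0; 0 0 0 0; 0 0 0 0; 0 0 0 0; 0 0 0 0; 0 0 0 0", "grip": 0.65}}

```text
clock: 42.68
position: [0.6275, -0.2153, 0.0158]
tool_rot: [-3.142, 0.0, -3.013]
force: [-0.4, 0.3, 1.1]
grip_width: 0.0551
```

>>> {"method": "move_arm", "body": {"moves": "0 0 -2 0; 0 0 -6 0; 0 0 -14 0; 0 0 -28 0; 0 0 -46 0; 0 0 -70 0; 0 0 -96 0; 0 0 -120 0; 0 0 -140 0; 0 0 -150 0"}}

```text
clock: 43.52
position: [0.6284, -0.2152, 0.1699]
tool_rot: [-3.14, 0.003, -3.013]
force: [-0.1, 1.0, 0.5]
grip_width: 0.0555
```

Run:
```python
from h import *
import fit
state();p=bot.grab_frame('wrist');fit.trays(p);save(p,'w9.png',1.2)
C=cloud(p);m=(np.hypot(C[...,0]-.6275,C[...,1]+.215)<.06)&(C[...,2]>.02)&(C[...,2]<.07);q=C[m];print(len(q),fit.rect(q[:,:2]),np.percentile(q[:,2],97));print(fit.rect(q[q[:,2]>.039,:2]))
to(.4665,-.175,.20,-.151+np.pi)
```

```text
t 43.52 P [ 0.6284 -0.2152  0.1699] rot [-3.140e+00  3.000e-03 -3.013e+00] F [-0.1  1.   0.5] w 0.0555
long (array([611.6,  77.2]), 140.2, 100.3, -4.4)
short (array([ 621.8, -168.1]), 191.7, 138.0, -82.4)
3140 (array([ 627.8, -215. ]), 100.0, 35.8, 7.5) 0.0473298724463282
(array([ 627.8, -215. ]), 99.8, 30.8, 7.4)
move d(mm) [155.6  60.7 -30.4] turn 0.279 | q7 1.48
```

View pics/w9.png

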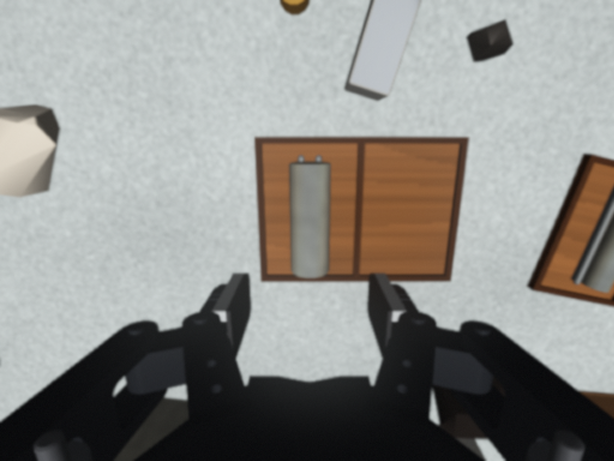

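Thick core seated in its groove, top at 47.3 mm, centred to about 1 mm. Now the bar.

>>> {"method": "move_arm", "body": {"moves": "3 1 -3 0.02; 12 5 -10 0.06; 30 12 -20 0.11; 54 21 -27 0.16; 80 31 -30 0.2; 106 41 -30 0.24; 128 50 -30 0.27; 144 56 -30 0.279; 153 60 -30 0.279; 156 61 -30 0.279"}}

```text
clock: 44.4
position: [0.4635, -0.1746, 0.1955]
tool_rot: [-3.141, -0.001, 2.99]
force: [-0.4, 0.3, 0.6]
grip_width: 0.0557
```

>>> {"method": "move_arm", "body": {"moves": "0 0 0 0; 0 0 0 0; 0 0 0 0; 0 0 0 0; 0 0 0 0; 0 0 0 0; 0 0 0 0; 0 0 0 0; 0 0 0 0; 0 0 0 0", "grip": 0.62}}

```text
clock: 45.23
position: [0.465, -0.1748, 0.1958]
tool_rot: [-3.142, 0.0, 2.991]
force: [0.4, 0.2, 0.3]
grip_width: 0.0531
```

Run:
```python
from h import *
import fit
state();p=bot.grab_frame('wrist');fit.fit(p,['bar']);fit.trays(p)
for k in [(.4665,-.175)]: to(*k,.007,2.991)
```

```text
t 45.23 P [ 0.465  -0.1748  0.1958] rot [-3.142  0.     2.991] F [0.4 0.2 0.3] w 0.0531
bar 2553 all (array([ 466.7, -174.9]), 100.2, 34.1, -8.9) top (array([ 466.7, -174.9]), 100.1, 34.1, -9.1) zmax 40.8
long (array([612.8, 100.5]), 144.3, 142.0, 85.6)
short (array([ 621.2, -193.5]), 146.7, 140.9, -86.3)
move d(mm) [ -1.6  -0.  188.8] turn -0.0 | q7 1.21
```

>>> {"method": "move_arm", "body": {"moves": "-2 0 6 0.006; -2 0 20 0.006; -2 0 44 0.006; -2 0 74 0.006; -2 0 104 0.006; -2 0 132 0.006; -2 0 156 0.006; -2 0 174 0.006; -2 0 184 0.006; -2 0 188 0.006"}}

```text
clock: 46.12
position: [0.4664, -0.1746, 0.0063]
tool_rot: [3.141, -0.002, 2.985]
force: [-0.1, 0.4, 0.7]
grip_width: 0.0533
```

>>> {"method": "move_arm", "body": {"moves": "0 0 0 0; 0 0 0 0; 0 0 0 0; 0 0 0 0; 0 0 0 0; 0 0 0 0; 0 0 0 0; 0 0 0 0; 0 0 0 0; 0 0 0 0", "grip": 0.2, "grip_force": 45}}

```text
clock: 46.95
position: [0.4671, -0.1754, 0.0083]
tool_rot: [-3.141, 0.001, 2.984]
force: [-1.0, -1.3, 7.6]
grip_width: 0.0333
```

>>> {"method": "move_arm", "body": {"moves": "0 0 -2 0; 0 0 -6 0; 0 0 -13 0; 0 0 -23 0; 0 0 -36 0; 0 0 -50 0; 0 0 -64 0; 0 0 -75 0; 0 0 -82 0; 0 0 -85 0"}}

```text
clock: 47.78
position: [0.4672, -0.1753, 0.094]
tool_rot: [-3.141, 0.001, 2.984]
force: [0.3, -0.2, -3.8]
grip_width: 0.0335
```

```bash
python3 -c "
from h import *
state();to(.6153,-.122,.10,.129)"
```

```text
t 47.78 P [ 0.4672 -0.1753  0.094 ] rot [-3.141e+00  1.000e-03  2.984e+00] F [ 0.3 -0.2 -3.8] w 0.0335
move d(mm) [-137.9   75.8   -5.8] turn -0.286 | q7 1.06
```

>>> {"method": "move_arm", "body": {"moves": "-2 1 -1 -0.01; -10 5 -4 -0.03; -24 13 -6 -0.07; -42 23 -6 -0.12; -62 34 -6 -0.16; -82 45 -6 -0.2; -102 56 -6 -0.24; -120 66 -6 -0.27; -132 73 -6 -0.286; -138 76 -6 -0.286"}}

```text
clock: 48.62
position: [0.6167, -0.1196, 0.098]
tool_rot: [3.14, -0.0, -3.009]
force: [-0.8, 1.2, -3.6]
grip_width: 0.0333
```

>>> {"method": "move_arm", "body": {"moves": "0 0 2 0; 0 0 8 0; 0 0 18 0; 0 0 30 0; 0 0 44 0; 0 0 57 0; 0 0 68 0; 0 0 76 0; 0 0 81 0; 0 0 82 0"}}

```text
clock: 49.45
position: [0.6147, -0.1214, 0.0157]
tool_rot: [3.141, -0.001, -3.012]
force: [0.5, 0.0, -3.4]
grip_width: 0.0334
```

```bash
python3 -c "
from h import *
state();to(.6153,-.1222,.0133,.129)"
```

```text
t 49.45 P [ 0.6147 -0.1214  0.0157] rot [ 3.141e+00 -1.000e-03 -3.012e+00] F [ 0.5  0.  -3.4] w 0.0334
move d(mm) [-0.5 -0.9  2.4] turn 0.0 | q7 1.19
```

>>> {"method": "move_arm", "body": {"moves": "-0.5 -0.8 0.5 0; -0.5 -0.8 1 0; -0.5 -0.8 1.4 0; -0.5 -0.8 1.8 0; -0.5 -0.8 2.2 0; -0.5 -0.8 2.6 0; -0.5 -0.8 3 0; -0.5 -0.8 3 0; -0.5 -0.8 3 0; -0.5 -0.8 3 0"}}

```text
clock: 50.28
position: [0.6157, -0.1222, 0.0138]
tool_rot: [3.142, -0.0, -3.012]
force: [0.0, -0.2, -3.0]
grip_width: 0.0335
```

>>> {"method": "move_arm", "body": {"moves": "0 0 0.2 0; 0 0 0.4 0; 0 0 0.6 0; 0 0 0.8 0; 0 0 1 0; 0 0 1.2 0; 0 0 1.2 0; 0 0 1.2 0; 0 0 1.2 0; 0 0 1.2 0"}}

```text
clock: 51.12
position: [0.6157, -0.1222, 0.0134]
tool_rot: [-3.141, 0.0, -3.012]
force: [-6.6, 0.1, 12.2]
grip_width: 0.0332
```

>>> {"method": "move_arm", "body": {"moves": "0 0 -0.5 0; 0 0 -0.5 0; 0 0 -0.5 0; 0 0 -0.5 0; 0 0 -0.5 0; 0 0 -0.5 0; 0 0 -0.5 0; 0 0 -0.5 0; 0 0 -0.5 0; 0 0 -0.5 0", "grip": 0.6}}

```text
clock: 51.95
position: [0.6157, -0.1223, 0.0131]
tool_rot: [3.142, -0.0, -3.012]
force: [-0.4, -1.3, 0.2]
grip_width: 0.051
```

>>> {"method": "move_arm", "body": {"moves": "0 0 -2 0; 0 0 -6 0; 0 0 -14 0; 0 0 -28 0; 0 0 -48 0; 0 0 -75 0; 0 0 -105 0; 0 0 -135 0; 0 0 -165 0; 0 0 -190 0"}}

```text
clock: 52.78
position: [0.6158, -0.1219, 0.2068]
tool_rot: [-3.141, 0.002, -3.012]
force: [0.2, 0.4, -0.8]
grip_width: 0.0512
```

>>> {"method": "move_arm", "body": {"moves": "3 0 -5 0; 12 0 -10 0; 26 0 -15 0; 40 0 -20 0; 50 0 -20 0; 55 0 -20 0; 58 0 -20 0; 60 0 -20 0; 60 0 -20 0; 60 0 -20 0"}}

```text
clock: 53.62
position: [0.5564, -0.1298, 0.2229]
tool_rot: [3.141, -0.0, -3.012]
force: [0.0, -0.1, -1.0]
grip_width: 0.051
```

Run:
```python
from h import *
import fit
state();w=bot.grab_frame('wrist');s=bot.grab_frame('scene');d=bot.grab_frame('side');save(s,'s10.png',1.5);save(w,'w10.png',1.3);save(d,'d10.png',1.5)
T={'long':(.6197,.1667,-.085),'short':(.6215,-.169,.129)}
for nm,p in [('wrist',w),('scene',s),('side',d)]:
    C=cloud(p);print(nm);fit.trays(p)
    for n,x,y,lo,hi in [('slim',.613,.081,.02,.06),('block',.62,.173,.03,.06),('bottle',.627,.258,.068,.09),('thick',.6275,-.215,.02,.06),('bar',.6155,-.122,.03,.06)]:
        q=C[(np.hypot(C[...,0]-x,C[...,1]-y)<.06)&(C[...,2]>lo)&(C[...,2]<hi)]
        if len(q)>10: print(n,fit.rect(q[:,:2]),round(np.percentile(q[:,2],97)*1000,1))
```

```text
t 53.62 P [ 0.5564 -0.1298  0.2229] rot [ 3.141 -0.    -3.012] F [ 0.  -0.1 -1. ] w 0.051
wrist
long (array([619.8, 166. ]), 271.6, 140.8, 85.4)
short (array([ 622., -169.]), 189.8, 137.9, -82.5)
slim (array([612.5,  79.8]), 100.5, 23.3, -4.0) 34.8
block (array([618.4, 171.1]), 56.8, 49.0, -5.5) 45.6
thick (array([ 622.4, -215.6]), 89.6, 36.4, 7.3) 47.5
bar (array([ 615. , -122.3]), 100.4, 34.0, 7.4) 45.8
scene
long (array([619. , 166.7]), 270.5, 140.6, 85.1)
short (array([ 620.5, -171.3]), 186.8, 137.9, -82.8)
slim (array([613.9,  81.7]), 99.8, 23.7, -4.7) 37.3
block (array([619.9, 172.8]), 56.6, 48.3, -4.5) 48.9
bottle (array([627.4, 256.6]), 16.7, 16.2, -0.8) 80.2
thick (array([ 628.8, -211.6]), 100.5, 36.4, 5.5) 49.6
bar (array([ 615.7, -121.4]), 101.5, 37.7, 8.8) 48.5
side
long (array([617.7, 167.5]), 273.1, 144.7, 85.1)
short (array([ 620.1, -166. ]), 197.8, 142.9, -82.7)
slim (array([610.7,  83.5]), 102.3, 25.3, -5.0) 36.3
block (array([618.1, 175.8]), 58.6, 48.9, -5.3) 46.8
bottle (array([625. , 258.7]), 17.3, 16.3, -65.6) 79.9
thick (array([ 625.9, -210.7]), 101.9, 33.7, 8.2) 48.2
bar (array([ 613.9, -120.4]), 101.9, 39.4, 5.4) 47.4
```

View pics/s10.png

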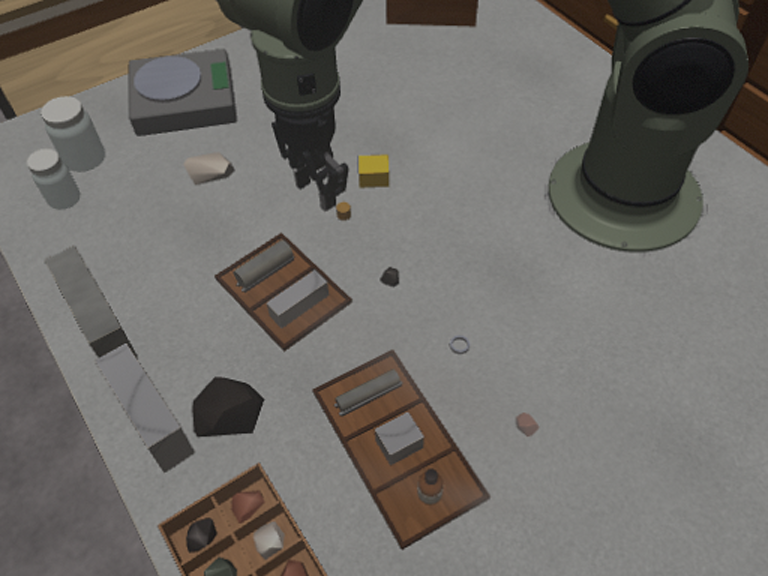

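The final scene picture shows both kits complete: thick core at (176,177), bar at (199,199), slim core at (246,261), block at (266,292) and bottle upright at (287,325) px. The gripper is clear of everything, so I'm handing in.

```bash
python3 -c "
from h import *
print(bot.job_done());state()"
```

```text
the job is handed in; nothing more can be done
None
the job is handed in; nothing more can be done
```

Both rock kits are made up and the job is handed in, at about 54 s on the robot's clock. I placed the parts in the order you listed: slim core, grey block, bottle, thick core, bar. Each was lowered until it touched and then released, and nothing tipped or rolled.

**Last checks:**
- **Position:** On the wrist camera, the one I steered by, every part measured within about 2 mm of its target and about 1° of its tray's direction.
- **Seating:** Core tops measured 34.8 mm (slim) and 47.5 mm (thick), which matches both lying in their grooves. The bottle stood upright, and the gripper was open and clear at about 22 cm up.

**Checks that disagreed:**
- **Camera offsets:** The scene and side cameras differed from the wrist camera by up to about 5 mm in position and 2 to 4 mm in height. Before any part moved they already differed by a similar amount, so I put this down to calibration.
- **Thick core, last wrist view:** It looked short (90 mm long) because it was partly out of view. The wrist view just after release had measured it at 100 mm and about 1 mm off centre.
- **Yellow blocks:** I did not touch either one, but in the last picture the gripper hides one of them.

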